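Fetch the check weight from behind the bottles

TASK

The balance needs its check: first clear both white bottles, one after the other, from the rack to stand upright on the blue side tray; then fetch the larger of the two steel weights from behind them and set it gently and upright on the middle of the balance pan. Only after that put the bottles back, the round one standing centred on the round cork pad and the square one centred on the square cork pad. Leave the small weight and the little vial where they are, let no bottle or weight tip over, and let go of everything at the end.

Things in the scene. Friction and masses are not known exactly. Their poses are not given: they have to be found in the camera images.
- bottle_round_center (a point): Round white plastic bottle, body 58 mm in diameter, 150 mm tall overall, grey round screw cap 40 mm in diameter (ridge 42 mm) over the top 28 mm, about 0.3 kg; a neck 30 mm wide under the cap. The point is on its axis, half-way up (75 mm above its base, 75 mm below the top of the cap); z up. Starts standing on the round pad.
- bottle_square_center (a point): Square white plastic bottle, body 54 x 54 mm, 160 mm tall overall, grey round screw cap 40 mm in diameter (ridge 42 mm) over the top 28 mm, about 0.32 kg; a neck 30 mm wide under the cap. The point is on its axis, half-way up (80 mm above its base, 80 mm below the top of the cap); z up, x and y square to its sides. Starts standing on the square pad.
- weight_large_center (a point): The larger steel check weight: cylinder 38 mm in diameter and 53 mm tall with a 26 mm knob on a neck above, 76 mm tall overall, about 0.5 kg. The point is on its axis, half-way up (38 mm above its base); z up. It stands on the rack's floor behind the bottles as seen from the robot, to the left or the right of the small weight, roughly 10 mm clear of the bottle in front of it.
- weight_small_center (a point): The small steel weight, to be left alone: 25 mm in diameter, 52 mm tall, beside the large one, about 100 mm from it. The point is on its axis, half-way up.
- pad_round_top (a point): Round cork pad, 76 mm in diameter, 3 mm thick, fixed in the front row of the rack: the round bottle's place. The rack is a black fixed tray 170 (its x) x 240 mm (its y), rim 12 mm high, floor 5 mm above the table. The point is the centre of the pad's upper face (8 mm above the table); x points to the rear of the rack, where the weights stand in a row about 60 mm behind the row of the pads, y along the row.
- pad_square_top (a point): Square cork pad, 76 x 76 mm, 3 mm thick, fixed in the front row of the rack, its centre 110 mm from the round pad's: the square bottle's place. The point is the centre of its upper face; axes as for the round pad. Which pad is on the left varies.
- side_tray_floor (a point): Blue fixed side tray, outside 230 (x) x 200 mm (y), walls 5 mm thick, rim 15 mm above the table; it stands to one side of the rack and the balance to the other, which side varies. The point is the centre of its inner floor, 5 mm above the table; x and y along its sides.
- vial_center (a point): Small amber glass vial, to be left alone: 24 mm in diameter, 46 mm tall, standing on the side tray along its +y side (62 to 75 mm from the tray's middle line). The point is on its axis, half-way up.
- pan (a point): Laboratory balance, fixed, white and blue housing 300 x 190 mm, with a round steel pan 120 mm in diameter. The point is the centre of the pan's upper face, 85 mm above the table, the highest part of the balance; it does not give.
Mind the look-alikes: they are no part of the job. Leave any green or red look-alike of the part that bears weight_large_center alone. Leave any orange or yellow look-alike of the part that bears bottle_square_center alone.

How it is judged:
On the way, in this order (a step that is already met when the one before it is completed fails the run):
1. Both bottles stand upright and released on the side tray, while the large weight is still in its place (x of bottle_round_center in the frame of side_tray_floor between -0.088 and 0.088 m and y of bottle_round_center in the frame of side_tray_floor between -0.073 and 0.073 m and z of bottle_round_center in the frame of side_tray_floor between 0.067 and 0.083 m and angle between each of bottle_round_center, bottle_square_center's own z axis and vertical below 0.1 rad and linear speed of each of bottle_round, bottle_square below 0.02 m/s and contact force between each of bottle_round, bottle_square and the fingers below 0.3 N and x of bottle_square_center in the frame of side_tray_floor between -0.088 and 0.088 m and y of bottle_square_center in the frame of side_tray_floor between -0.073 and 0.073 m and z of bottle_square_center in the frame of side_tray_floor between 0.072 and 0.088 m and distance of weight_large_center from where it was at the start of the episode below 0.02 m), for 0.2 s.
2. The large weight stands released on the middle of the balance pan, while both bottles still stand on the side tray (horizontal distance between weight_large_center and pan below 0.015 m and z of weight_large_center in the frame of pan between 0.032 and 0.044 m and angle between each of weight_large_center, bottle_round_center, bottle_square_center's own z axis and vertical below 0.1 rad and linear speed of each of weight_large, bottle_round, bottle_square below 0.02 m/s and contact force between each of weight_large, bottle_round, bottle_square and the fingers below 0.3 N and x of bottle_round_center in the frame of side_tray_floor between -0.088 and 0.088 m and y of bottle_round_center in the frame of side_tray_floor between -0.073 and 0.073 m and z of bottle_round_center in the frame of side_tray_floor between 0.067 and 0.083 m and x of bottle_square_center in the frame of side_tray_floor between -0.088 and 0.088 m and y of bottle_square_center in the frame of side_tray_floor between -0.073 and 0.073 m and z of bottle_square_center in the frame of side_tray_floor between 0.072 and 0.088 m), for 0.2 s.
At the end, for the whole second after the job is handed in: Large weight upright on the pan within 15 mm of its centre; each bottle upright on the pad of its own shape within 14 mm of the centre; small weight and vial within 20 mm of their starts; all released and at rest (horizontal distance between weight_large_center and pan below 0.015 m and z of weight_large_center in the frame of pan between 0.032 and 0.044 m and angle between each of weight_large_center, bottle_round_center, bottle_square_center's own z axis and vertical below 0.1 rad and linear speed of each of weight_large, bottle_round, bottle_square below 0.02 m/s and contact force between each of weight_large, bottle_round, bottle_square and the fingers below 0.3 N and horizontal distance between bottle_round_center and pad_round_top below 0.014 m and z of bottle_round_center in the frame of pad_round_top between 0.069 and 0.081 m and horizontal distance between bottle_square_center and pad_square_top below 0.014 m and z of bottle_square_center in the frame of pad_square_top between 0.074 and 0.086 m and distance of each of weight_small_center, vial_center from where it was at the start of the episode below 0.02 m); the robot touches nothing.
It fails at once if A bottle or a weight or the vial is tipped over (more than 0.6 rad) (angle between any of bottle_round_center, bottle_square_center, weight_large_center, weight_small_center, vial_center's own z axis and vertical above 0.6 rad).
It fails at once if The small weight or the vial is moved by more than 20 mm (distance of any of weight_small_center, vial_center from where it was at the start of the episode above 0.02 m).
It fails at once if The large weight is dropped or driven onto the balance (more than 60 N between them) (contact force between weight_large and balance above 60 N).
It also fails if it takes over 112 s, if anything falls off the work surface, if the arm or the gripper's body presses on something with over 40 N, if the wrist force passes 120 N, or if a joint passes its speed limit or range.

ROBOT

A 6-joint arm with a two-finger parallel gripper is mounted at the origin on the work surface. World frame = base frame: x ahead of the robot, y to its left, z up, the work surface at z = 0. Lengths are in m, angles in rad, forces in N, time in s.
With the tool pointing down it reaches from about 0.3 to 0.875 m from the base axis. Payload 6.4 kg.
Tool frame: the origin (TCP) lies on the centre line of the jaws, within the pads' length; the fingertips stand 8 mm ahead of it and the grasp point (between the pads) lies 11 mm behind it; z points along the fingers, y is the direction in which the jaws open and shut (so a half turn about z gives the same grasp; the last joint's range is limited). The gripper opens to 85 mm and grips with 20 to 120 N. Pads are 22 mm wide; open, the fingers measure 114 mm over their backs; the gripper's body (76 mm by 85 mm) begins 54 mm behind the grasp point. The pads swing forward as they close: fully open they stand 13 mm farther back than shut.
Start: joints at [1.134, 0.181, 1.607, -0, 1.354, -0.206], TCP at [0.132, 0.56, 0.239] pointing down, gripper open.
Joint ranges: [-2.99, 2.99], [-0.89, 2.07], [0.3, 2.58], [-1.14, 4.28], [0, 2.63], [-3.12, 3.12]. Speed limits (rad/s): [2.57, 2.57, 3.01, 3.14, 3.14, 3.14].

INTERFACE

Orientations are given as a rotation vector (axis times angle).
In Python, from cell import read_state, snapshot, camera_params, finish_job gives the robot as it stands. The module is installed in compiled form; this text tells all that it offers.
- The arm moves only by the tool move_arm, never from a script. Its argument "motion" is a list of rows, each a list of 3 entries, a list of its own where there are three numbers: the opening, from -1 (shut) to 1 (fully open), so that 0 is half open, then the shift along the tool's x, y, z in m, then the turn about the tool's z in degrees. A call has 1 to 12 rows; each row is the pose to reach, as a shift and turn from the pose commanded when the call began, along the tool's axes at that moment; what a row does not reach only later rows make up. A row lasts 1/8 s, in which the tool goes at most 62.5 mm and 10.7 degrees, less where a joint would pass 70% of its speed; a pose out of reach is approached as far as the arm can. A call with a gripper value outside its range is refused whole. The fingers move at their own pace and stop on an object; "newtons" is the grip in N (left out, the last holds). Time passes only in rows, so rows that repeat a pose let the fingers close. It gives the time, the measured TCP pose, the force and the opening at its end, in the units of the state.
- read_state(): the state, without advancing time (a new reading comes with each control period).
- snapshot(name): name is "side" or "top"; returns the picture (384x512x3 uint8, red, green, blue); there is no depth.
- camera_params(name): a dict with "fx", "fy", "cx", "cy" (pixels), "pose" (4x4, takes a point from camera to world coordinates). Camera axes: x right, y down, z forward; pixel columns grow to the right and rows downward; lengths in m; the calibration is good to about 2 mm. A picture is of the moment at which its call begins. camera_params takes no time and is no camera call.
- finish_job(): hands the job in, once; it reports no verdict.
The state is a dict: "time": time; "q": joint angles; "joint_velocities": joint speeds; "tau": joint torques, N m; "position": TCP position; "tcp_rot": TCP orientation; "contact_force": force on the tool from outside, world axes, zero at the start; "ft_torque": the same for the moment, N m; "finger_gap": finger opening in m.
Only numpy, scipy, OpenCV 4.12 (cv2) and the standard library are available. Lean on these libraries where they do the work, as an engineer would, in place of code of your own. Each camera call takes 0.05 s, during which the arm holds its last target. There are 200 camera calls.

## Working session

There is one attempt and no reset: what is moved stays moved. The work goes in short steps, Python scripts to look and compute and a tool call to move; the robot and the scene stay as the last step left them, time stands still between calls to the robot, and variables do not carry over. Pictures are saved under pics/ and viewed, about 12 in all and at most 16, crops included, and the job is handed in when it is done.

Besides the shell and the picture viewer there is one more tool, called as name(argument=value, ...), one argument or row to a line, values as JSON. move_arm: Moves the arm, as the interface text tells. Its arguments: {"type":"object","properties":{"motion":{"type":"array","items":{"type":"array"}},"newtons":{"type":"number"}},"required":["motion"]}

```bash
mkdir -p pics; cat > h.py <<'E'
import numpy as np, cv2
from cell import read_state, snapshot, camera_params, finish_job
from scipy.spatial.transform import Rotation as R
def save(n,f,crop=None,s=1):
    im=snapshot(n); np.save(f'pics/{f}.npy',im)
    return im
def ray(n,u,v,z):
    c=camera_params(n);P=np.array(c['pose'])
    d=P[:3,:3]@np.array([(u-c['cx'])/c['fx'],(v-c['cy'])/c['fy'],1]);o=P[:3,3]
    return o+d*(z-o[2])/d[2]
def proj(n,p):
    c=camera_params(n);q=np.linalg.inv(np.array(c['pose']))@np.append(p,1)
    return c['fx']*q[0]/q[2]+c['cx'],c['fy']*q[1]/q[2]+c['cy']
def totool(dw):
    s=read_state();return R.from_rotvec(s['tcp_rot']).inv().apply(dw)
E
python3 - <<'E'
from h import *
for n in('top','side'):
    im=save(n,n+'0'); cv2.imwrite(f'pics/{n}0.png',cv2.resize(im[...,::-1],(768,576),interpolation=cv2.INTER_CUBIC))
    c=camera_params(n);print(n,c['fx'],c['cx'],c['cy'],np.round(c['pose'],3).tolist())
s=read_state();print(s);print(R.from_rotvec(s['tcp_rot']).as_matrix().round(3))
E
```

```text
top 350.0811516315197 255.0654342070385 184.70750054104585 [[0.014, -0.991, 0.131, 0.362], [-1.0, -0.016, -0.014, 0.045], [0.016, -0.131, -0.991, 1.097], [0.0, 0.0, 0.0, 1.0]]
side 419.78637056275244 251.6449235763293 188.6570955110674 [[0.724, -0.535, 0.436, 0.047], [-0.69, -0.568, 0.449, -0.407], [0.008, -0.626, -0.78, 0.86], [0.0, 0.0, 0.0, 1.0]]
{'time': 0.1, 'q': array([ 1.13371209e+00,  1.81507762e-01,  1.60789164e+00,  2.18997098e-05,
        1.35377930e+00, -2.06310768e-01]), 'joint_velocities': array([-0.00032943, -0.0029848 , -0.00229247,  0.00140714,  0.0004037 ,
        0.00084077]), 'tau': array([ 4.03763909e-05, -4.45878732e+01, -3.52238953e+01, -3.81915361e-04,
        4.17020812e-03, -2.52473114e-05]), 'position': array([0.1312987 , 0.55932469, 0.23845907]), 'tcp_rot': array([-3.61641473e-01, -3.12018209e+00,  2.35253328e-03]), 'contact_force': array([ 0.44516021, -0.75543589, -0.02910631]), 'ft_torque': array([ 0.02792595, -0.04249424,  0.02831179]), 'finger_gap': 0.08580812748539582}
[[-0.973  0.229 -0.001]
 [ 0.229  0.973 -0.001]
 [ 0.    -0.002 -1.   ]]
```

View pics/top0.png

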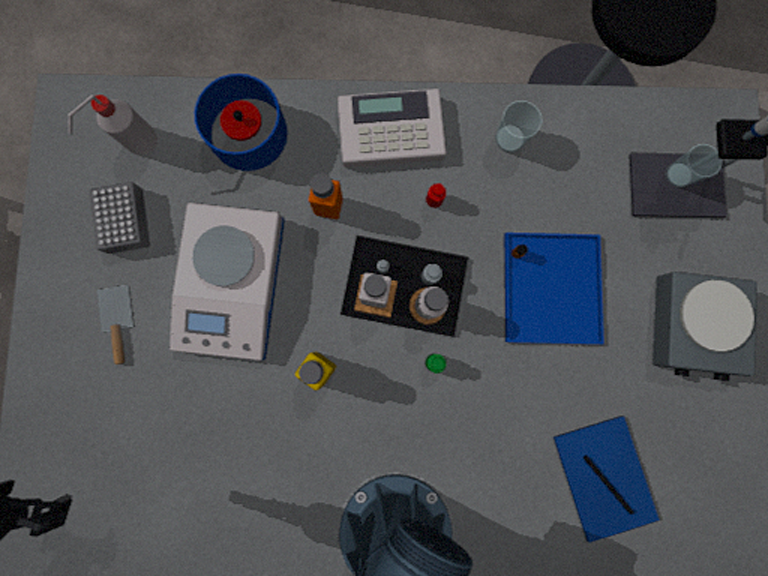

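View pics/side0.png

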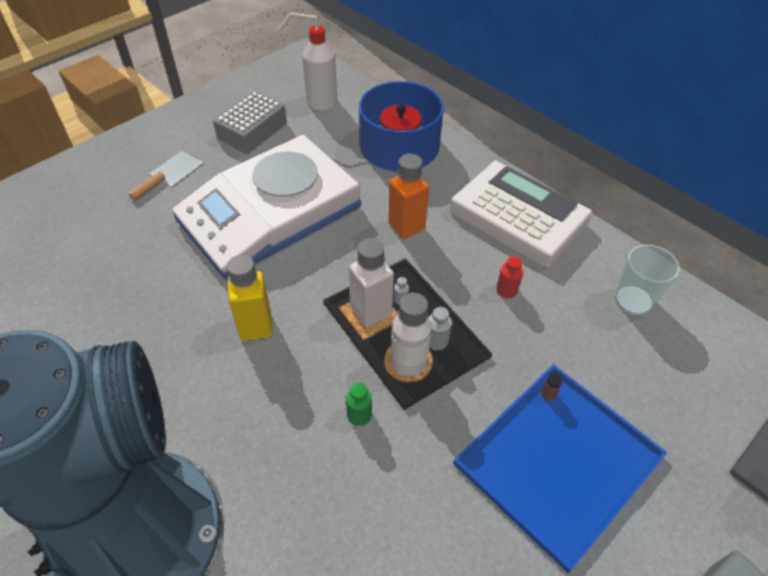

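The top view (768 px scale) shows the following:
- **Rack and bottles:** the square bottle's cap is at (375,285) and the round one's at (433,298). Both are white.
- **Weights:** the large steel one is at (432,272), behind the round bottle, and the small one is at (383,265). The red (436,195) and green (436,363) ones are look-alikes.
- **Bottle look-alikes:** orange at (325,200) and yellow at (314,370).
- **Side tray:** at (553,290), with the vial at (520,251). The blue folder at (607,478) is not the tray.
- **Balance pan:** at (223,256). The disc at (717,316) is a hotplate.

Next I'll measure these and check with an enlarged crop.

```bash
python3 - <<'E'
from h import *
im=np.load('pics/top0.npy');hsv=cv2.cvtColor(im,cv2.COLOR_RGB2HSV)
def comps(m,lo,hi,nm,z,n='top'):
    k,l,st,c=cv2.connectedComponentsWithStats(m.astype(np.uint8))
    for i in range(1,k):
        if lo<st[i,4]<hi: 
            r=cv2.minAreaRect(np.argwhere(l==i)[:,::-1].astype(np.float32)); 
            print(nm,st[i],r[0],np.round(r[1]),round(r[2],1),ray(n,*r[0],z).round(4))
H,S,V=hsv[...,0],hsv[...,1],hsv[...,2]
comps((H>100)&(H<130)&(S>150)&(V>60),2000,9000,'blue',.013)
comps((V<28),2000,90000,'black',.01)
g=cv2.cvtColor(im,cv2.COLOR_RGB2GRAY)
big=cv2.resize(g,None,fx=4,fy=4,interpolation=cv2.INTER_CUBIC)
def circ(x0,x1,y0,y1,r0,r1,z,nm,p2=18):
    c=cv2.HoughCircles(big[4*y0:4*y1,4*x0:4*x1],cv2.HOUGH_GRADIENT,1,20,param1=80,param2=p2,minRadius=r0,maxRadius=r1)
    if c is None: print(nm,None);return
    for a in c[0][:3]:
        u,v=x0+(a[0]+.5)/4-.5,y0+(a[1]+.5)/4-.5; p=ray('top',u,v,z);print(nm,(u,v),'r mm',a[2]/4/350*(1.097-z)*1000,p.round(4))
circ(235,265,175,205,20,34,.168,'sqcap')
circ(273,305,183,215,20,34,.158,'rdcap')
circ(120,180,140,200,70,100,.085,'pan')
circ(275,300,170,192,12,30,.081,'large')
circ(245,265,165,187,8,24,.057,'small')
x0,x1,y0,y1=100,350,130,260
cr=cv2.resize(im[140:240,215:325,::-1],None,fx=7,fy=6,interpolation=cv2.INTER_CUBIC);
cr=cv2.resize(im[145:230,220:320,::-1],(800,600)if 0 else (700,595),interpolation=cv2.INTER_CUBIC)
cv2.imwrite('pics/crop0.png',cv2.convertScaleAbs(cr,alpha=1.3))
E
```

```text
blue [ 336  155   67   75 4603] (368.9365234375, 192.00100708007812) [75. 65.] 89.1 [ 0.4885 -0.3267  0.013 ]
blue [ 369  278   70   83 3449] (403.6000061035156, 318.8000183105469) [74. 49.] 71.6 [ 0.1082 -0.42    0.013 ]
black [ 395    0   82   44 2824] (435.5, 21.5) [43. 81.] 90.0 [ 1.0703 -0.5696  0.01  ]
black [ 227  158   85   66 2328] (269.4241638183594, 190.43154907226562) [76. 53.] 11.1 [ 0.4888 -0.015   0.01  ]
sqcap (np.float32(250.0), np.float32(190.0)) r mm 20.70343 [0.4707 0.0456 0.168 ]
rdcap (np.float32(289.75), np.float32(199.5)) r mm 20.12143 [ 0.4478 -0.0619  0.158 ]
pan (np.float32(148.75), np.float32(170.25)) r mm 59.057426 [0.5337 0.3421 0.085 ]
large (np.float32(288.0), np.float32(181.5)) r mm 18.070286 [ 0.5078 -0.0654  0.081 ]
small (np.float32(254.75), np.float32(176.5)) r mm 11.514286 [0.5248 0.0321 0.057 ]
```

View pics/crop0.png

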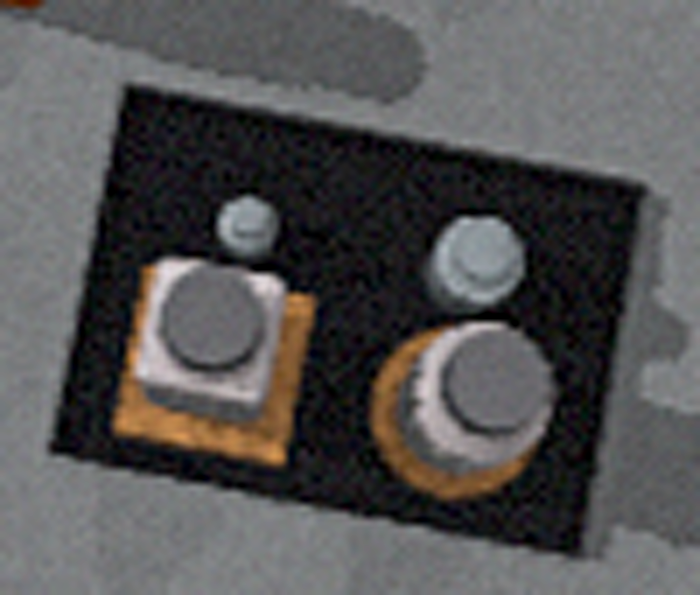

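The crop confirms it. The steel weight on the right, behind the round bottle, is the large one (r≈18 mm against 11.5 mm). The caps are 110 mm apart, and the weight is about 60 mm behind the round bottle, as specified. The jaws already line up with the rack row, so I can move straight to the round bottle.

move_arm(
  motion=[
    [1,[-0.02,-0.025,0],0],
    [1,[-0.055,-0.065,0],0],
    [1,[-0.095,-0.11,0],0],
    [1,[-0.135,-0.16,0],0],
    [1,[-0.175,-0.21,0],0],
    [1,[-0.215,-0.255,0],0],
    [1,[-0.255,-0.3,0],0],
    [1,[-0.295,-0.35,0],0],
    [1,[-0.335,-0.395,0],0],
    [1,[-0.375,-0.445,0],0],
    [1,[-0.41,-0.485,0],0],
    [1,[-0.43,-0.51,0],0],
  ],
  newtons=40,
)

```text
time: 1.6
position: [0.434, -0.0376, 0.239]
tcp_rot: [-0.366, -3.12, 0.0]
contact_force: [0.1, 0.3, -0.3]
finger_gap: 0.0852
```

```bash
python3 - <<'E'
from h import *
s=read_state();print(s['time'],s['position'],R.from_rotvec(s['tcp_rot']).as_matrix().round(3),totool(np.array([.4478,-.0619,.135])-s['position']))
E
```

```text
1.6 [ 0.43402134 -0.03757738  0.23903091] [[-0.973  0.231 -0.   ]
 [ 0.231  0.973 -0.   ]
 [ 0.    -0.    -1.   ]] [-0.01905982 -0.02046408  0.10402796]
```

move_arm(
  motion=[
    [1,[-0.01,-0.01,0],0],
    [1,[-0.019,-0.02,0.01],0],
    [1,[-0.019,-0.02,0.04],0],
    [1,[-0.019,-0.02,0.07],0],
    [1,[-0.019,-0.02,0.09],0],
    [1,[-0.019,-0.02,0.102],0],
    [1,[-0.019,-0.02,0.104],0],
    [0,[-0.019,-0.02,0.104],0],
    [-0.5,[-0.019,-0.02,0.104],0],
    [-1,[-0.019,-0.02,0.104],0],
    [-1,[-0.019,-0.02,0.104],0],
    [-1,[-0.019,-0.02,0.104],0],
  ],
  newtons=40,
)

```text
time: 3.1
position: [0.4481, -0.0594, 0.1362]
tcp_rot: [0.362, 3.119, -0.001]
contact_force: [-0.8, -1.7, 5.5]
finger_gap: 0.0393
```

```bash
python3 - <<'E'
from h import *
im=save('side','side1');cv2.imwrite('pics/side1.png',cv2.resize(im[150:290,170:360,::-1],None,fx=4,fy=4,interpolation=cv2.INTER_CUBIC))
print(read_state()['finger_gap'])
E
```

```text
0.03911150421005481
```

View pics/side1.png

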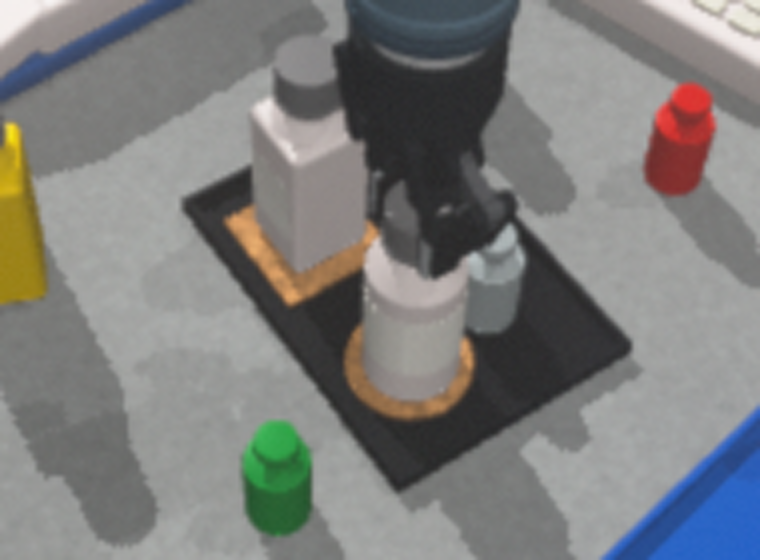

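The picture shows the round bottle upright with its cap between the pads (gap 39 mm) and the weight behind it untouched. I'll lift it and carry it to the tray.

move_arm(
  motion=[
    [-1,[0,0,-0.01],0],
    [-1,[0,0,-0.03],0],
    [-1,[0,0,-0.06],0],
    [-1,[-0.003,-0.015,-0.08],0],
    [-1,[-0.01,-0.045,-0.09],0],
    [-1,[-0.018,-0.08,-0.09],0],
    [-1,[-0.026,-0.12,-0.09],0],
    [-1,[-0.035,-0.16,-0.09],0],
    [-1,[-0.044,-0.2,-0.09],0],
    [-1,[-0.052,-0.235,-0.09],0],
    [-1,[-0.057,-0.26,-0.09],0],
    [-1,[-0.06,-0.273,-0.09],0],
  ],
)

```text
time: 4.65
position: [0.4431, -0.3391, 0.225]
tcp_rot: [-0.363, -3.12, -0.001]
contact_force: [-0.3, 0.4, -2.1]
finger_gap: 0.0385
```

move_arm(
  motion=[
    [-1,[0,0,0.0],0],
    [-1,[0,0,0.02],0],
    [-1,[0,0,0.045],0],
    [-1,[0,0,0.07],0],
    [-1,[0,0,0.082],0],
    [-1,[0,0,0.088],0],
    [-1,[0,0,0.091],0],
    [-1,[0,0,0.092],0],
  ],
)

```text
time: 5.65
position: [0.4437, -0.3386, 0.1339]
tcp_rot: [0.361, 3.12, -0.001]
contact_force: [0.5, -0.3, -2.0]
finger_gap: 0.0385
```

```bash
python3 - <<'E'
from h import *
s=read_state();print(s['position'],s['contact_force'],s['finger_gap'])
im=save('side','side2');cv2.imwrite('pics/side2.png',cv2.resize(im[180:384,200:470,::-1],None,fx=2.9,fy=2.9,interpolation=cv2.INTER_CUBIC))
E
```

```text
[ 0.44370317 -0.33864818  0.13394472] [ 0.49428283 -0.27745603 -2.0410594 ] 0.038525959441575344
```

View pics/side2.png

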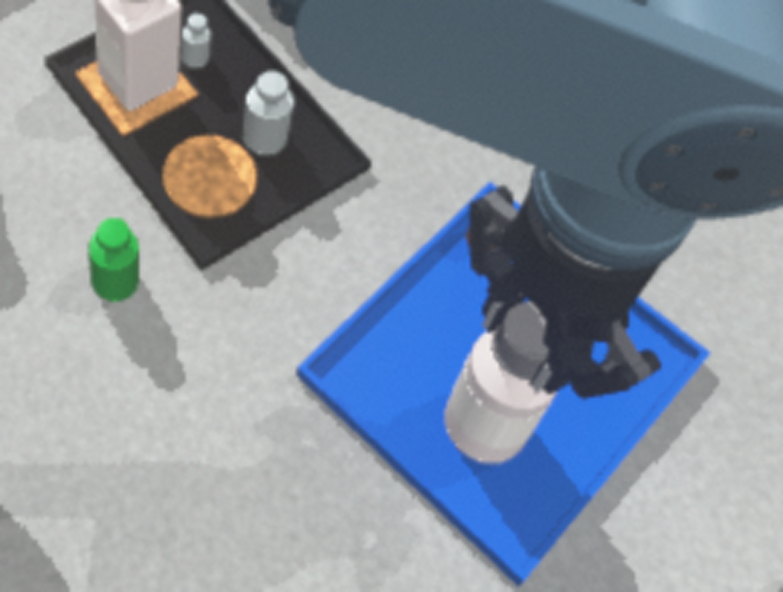

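The round bottle hangs upright over the near half of the tray, and the force still shows its weight (-2 N). I'll ease it down a little further.

move_arm(
  motion=[
    [-1,[0,0,0.001],0],
    [-1,[0,0,0.002],0],
    [-1,[0,0,0.0025],0],
    [-1,[0,0,0.0025],0],
  ],
)

```text
time: 6.2
position: [0.4443, -0.3393, 0.1331]
tcp_rot: [0.362, 3.118, -0.003]
contact_force: [-1.7, 1.1, 9.6]
finger_gap: 0.039
```

move_arm(
  motion=[
    [0,[0,0,0.002],0],
    [1,[0,0,0.001],0],
    [1,[0,0,0],0],
    [1,[0,0,-0.01],0],
    [1,[0,0,-0.04],0],
    [1,[0,0,-0.08],0],
    [1,[0.003,0.02,-0.105],0],
    [1,[0.01,0.06,-0.105],0],
    [1,[0.017,0.105,-0.105],0],
    [1,[0.025,0.15,-0.105],0],
    [1,[0.033,0.2,-0.105],0],
    [1,[0.041,0.25,-0.105],0],
  ],
)

```text
time: 7.7
position: [0.4607, -0.0842, 0.2367]
tcp_rot: [0.362, 3.119, -0.0]
contact_force: [1.1, 0.1, -0.1]
finger_gap: 0.0854
```

```bash
python3 - <<'E'
from h import *
im=save('side','side3');cv2.imwrite('pics/side3.png',cv2.resize(im[180:384,200:470,::-1],None,fx=2.9,fy=2.9,interpolation=cv2.INTER_CUBIC))
s=read_state();print(s['position'],totool(np.array([.4715,.047,.145])-s['position']))
E
```

```text
[ 0.4603976  -0.07886707  0.23643742] [0.0176576  0.12478441 0.0918893 ]
```

View pics/side3.png

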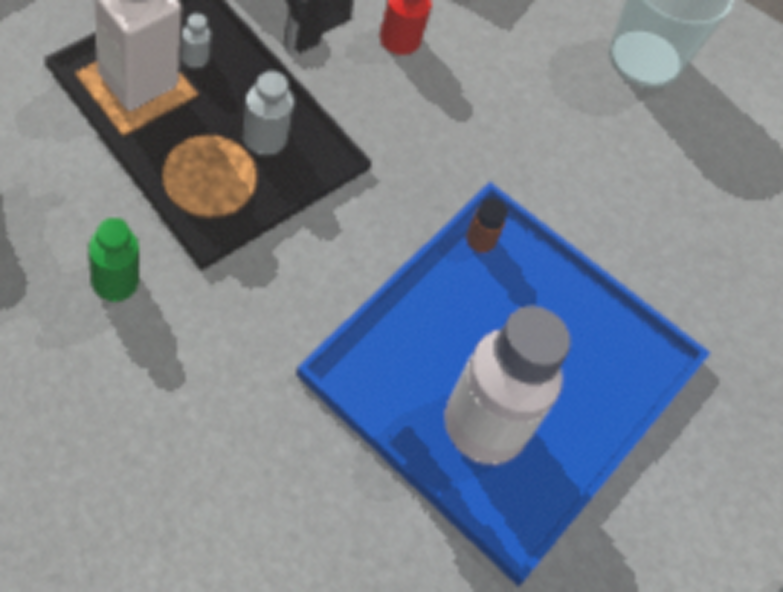

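The round bottle stands upright and released on the tray, and the vial at (487,225) in this crop is untouched. Next is the square bottle.

move_arm(
  motion=[
    [1,[0.006,0.04,0],0],
    [1,[0.013,0.085,0],0],
    [1,[0.018,0.115,0],0],
    [1,[0.02,0.127,0.01],0],
    [1,[0.02,0.127,0.04],0],
    [1,[0.02,0.127,0.07],0],
    [1,[0.02,0.127,0.088],0],
    [1,[0.02,0.127,0.091],0],
    [0,[0.02,0.127,0.091],0],
    [-0.5,[0.02,0.127,0.091],0],
    [-1,[0.02,0.127,0.091],0],
    [-1,[0.02,0.127,0.091],0],
  ],
)

```text
time: 9.25
position: [0.4711, 0.0429, 0.1459]
tcp_rot: [0.361, 3.118, 0.001]
contact_force: [-0.0, 2.6, 6.0]
finger_gap: 0.0392
```

move_arm(
  motion=[
    [-1,[0,0,0],0],
    [-1,[0,0,0],0],
  ],
)

```text
time: 9.5
position: [0.4712, 0.0428, 0.1459]
tcp_rot: [0.361, 3.118, 0.001]
contact_force: [-0.1, 2.5, 6.9]
finger_gap: 0.0396
```

move_arm(
  motion=[
    [-1,[0,0,-0.01],0],
    [-1,[0,0,-0.03],0],
    [-1,[0,0,-0.06],0],
    [-1,[0,0,-0.085],0],
    [-1,[-0.006,-0.015,-0.1],0],
    [-1,[-0.018,-0.045,-0.105],0],
    [-1,[-0.032,-0.08,-0.105],0],
    [-1,[-0.048,-0.12,-0.105],0],
    [-1,[-0.065,-0.16,-0.105],0],
    [-1,[-0.081,-0.2,-0.105],0],
    [-1,[-0.097,-0.24,-0.105],0],
    [-1,[-0.113,-0.28,-0.105],0],
  ],
)

```text
time: 11.0
position: [0.5152, -0.2583, 0.249]
tcp_rot: [-0.363, -3.119, -0.0]
contact_force: [0.2, 0.6, -3.6]
finger_gap: 0.0389
```

move_arm(
  motion=[
    [-1,[-0.016,-0.04,0],0],
    [-1,[-0.03,-0.075,0],0],
    [-1,[-0.038,-0.095,0],0],
    [-1,[-0.042,-0.104,0],0],
    [-1,[-0.042,-0.104,0.01],0],
    [-1,[-0.042,-0.104,0.03],0],
    [-1,[-0.042,-0.104,0.06],0],
    [-1,[-0.042,-0.104,0.085],0],
    [-1,[-0.042,-0.104,0.1],0],
    [-1,[-0.042,-0.104,0.105],0],
    [-1,[-0.042,-0.104,0.107],0],
    [-1,[-0.042,-0.104,0.107],0],
  ],
)

```text
time: 12.5
position: [0.5337, -0.3671, 0.1437]
tcp_rot: [0.361, 3.12, -0.002]
contact_force: [0.2, 0.4, -2.1]
finger_gap: 0.0391
```

move_arm(
  motion=[
    [-1,[0,0,0.001],0],
    [-1,[0,0,0.002],0],
    [-1,[0,0,0.0025],0],
    [-1,[0,0,0.0025],0],
  ],
)

```text
time: 13.0
position: [0.5343, -0.3673, 0.1429]
tcp_rot: [0.361, 3.118, -0.003]
contact_force: [-0.9, 2.2, 7.1]
finger_gap: 0.039
```

```bash
python3 - <<'E'
from h import *
im=save('side','side4');cv2.imwrite('pics/side4.png',cv2.resize(im[180:384,200:470,::-1],None,fx=2.9,fy=2.9,interpolation=cv2.INTER_CUBIC))
E
```

```text
(no output)
```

View pics/side4.png

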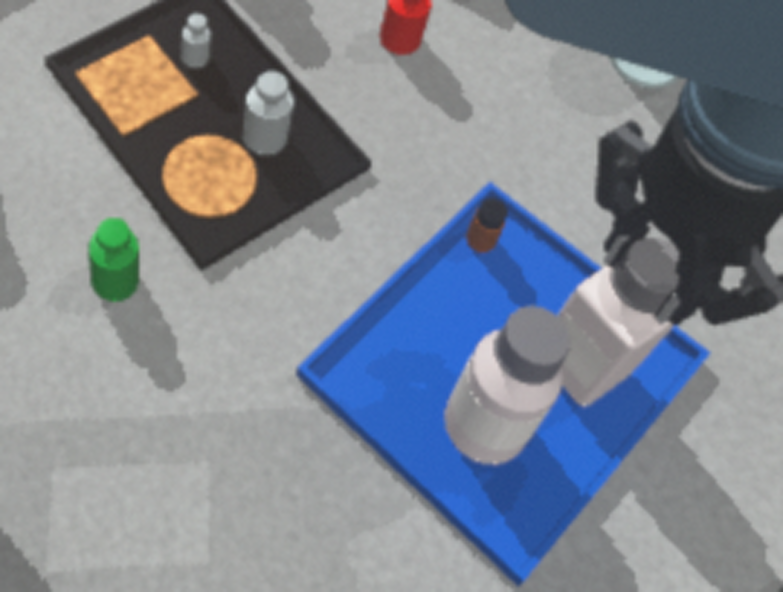

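Both bottles stand on the tray. The square one is still gripped, clear of the round one and the vial. I'll release it and retreat, then re-measure the weight, pads and pan in both views.

move_arm(
  motion=[
    [0,[0,0,0.002],0],
    [1,[0,0,0.001],0],
    [1,[0,0,0],0],
    [1,[0,0,-0.01],0],
    [1,[0,0,-0.04],0],
    [1,[0,0,-0.08],0],
    [1,[0,0.02,-0.105],0],
    [1,[0,0.05,-0.105],0],
    [1,[0,0.08,-0.105],0],
    [1,[0,0.1,-0.105],0],
    [1,[0,0.11,-0.105],0],
  ],
)

```text
time: 14.42
position: [0.5587, -0.2588, 0.2457]
tcp_rot: [0.36, 3.12, -0.001]
contact_force: [0.9, 0.1, 0.4]
finger_gap: 0.0853
```

```bash
python3 - <<'E'
from h import *
for n in('top','side'):
    im=save(n,n+'5')
    hsv=cv2.cvtColor(im,cv2.COLOR_RGB2HSV);H,S,V=cv2.split(hsv)
    m=((H>8)&(H<22)&(S>90)&(V>70)).astype(np.uint8)
    k,l,st,c=cv2.connectedComponentsWithStats(m)
    for i in range(1,k):
        if 300<st[i,4]<4000:
            r=cv2.minAreaRect(np.argwhere(l==i)[:,::-1].astype(np.float32))
            print(n,'cork',st[i],c[i].round(2),ray(n,*r[0],.008).round(4),ray(n,*c[i],.008).round(4))
for n,pt,z in(('side',0,0),('top',0,0)): pass
a=np.load('pics/top5.npy')[158:208,225:315,::-1];b=np.load('pics/side5.npy')[195:245,265:315,::-1]
b=np.load('pics/side5.npy')[195:245,255:345,::-1]
A=cv2.resize(a,None,fx=6,fy=6,interpolation=cv2.INTER_CUBIC);B=cv2.resize(b,None,fx=6,fy=6,interpolation=cv2.INTER_CUBIC)
cv2.imwrite('pics/both5.png',np.vstack([cv2.convertScaleAbs(A,alpha=1.3),B]))
s=read_state();print(s['time'],s['position'])
E
```

```text
top cork [236 183  29  29 626] [250.11 196.61] [0.4686 0.0449 0.008 ] [0.4686 0.0451 0.008 ]
top cork [273 192  25  24 480] [284.78 203.47] [ 0.4488 -0.0641  0.008 ] [ 0.4488 -0.0635  0.008 ]
side cork [ 91  49  22  27 314] [98.07 63.44] [0.509  0.8362 0.008 ] [0.5195 0.8374 0.008 ]
side cork [259 117  27  42 918] [271.6  136.87] [0.6966 0.1803 0.008 ] [0.6975 0.1829 0.008 ]
side cork [226 192  42  35 832] [246.58 208.86] [0.47   0.0458 0.008 ] [0.4693 0.0453 0.008 ]
side cork [256 226  33  29 766] [271.87 240.18] [ 0.4508 -0.0625  0.008 ] [ 0.4503 -0.0626  0.008 ]
14.525 [ 0.55864762 -0.25900916  0.24544562]
```

View pics/both5.png

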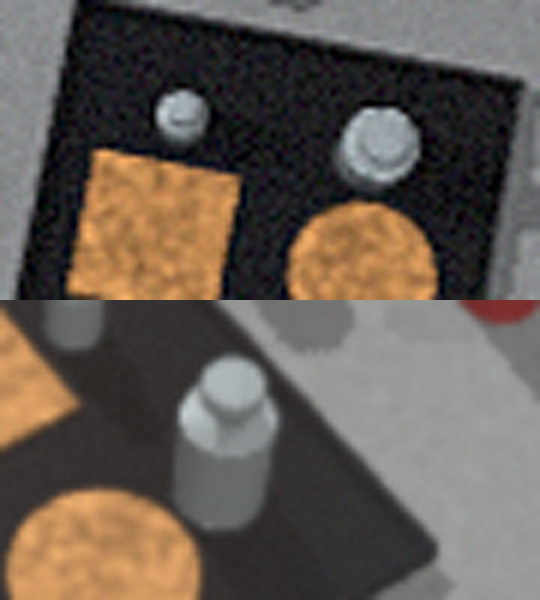

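The enlarged views show the large weight at (381,146) in the top crop, with the wider body and the knob on it, and at (235,380) in the side crop. Both pads are bare. The pad centres agree between views: square (0.469, 0.045), round (0.450, -0.063), 110 mm apart.

```bash
python3 - <<'E'
from h import *
print(ray('top',288.1,181.8,.058),ray('side',293.8,207.9,.081))
# pan
for n,box in(('top',(110,185,130,205)),('side',(150,225,90,140))):
    im=np.load(f'pics/{n}5.npy');x0,x1,y0,y1=box
    g=cv2.cvtColor(im,cv2.COLOR_RGB2GRAY);h=cv2.cvtColor(im,cv2.COLOR_RGB2HSV)
    c=ray(n,*( (148.75,170.25) if n=='top' else (190,115)),.085)
    px=proj(n,[.5337,.3421,.085]); col=im[int(px[1]),int(px[0])].astype(int); print(n,px,col)
    m=np.zeros(g.shape,np.uint8);m[y0:y1,x0:x1]=(np.abs(im[y0:y1,x0:x1].astype(int)-col).max(2)<22)
    m=cv2.morphologyEx(m,cv2.MORPH_OPEN,np.ones((3,3)))
    k,l,st,cc=cv2.connectedComponentsWithStats(m);i=1+st[1:,4].argmax();e=cv2.fitEllipse(max(cv2.findContours((l==i).astype(np.uint8),0,1)[0],key=len))
    print(st[i],e,ray(n,*e[0],.085))
p=read_state()['position'];print(p,totool(np.array([.510,-.066,.03])-p))
E
```

```text
[ 0.51017674 -0.06824786  0.058     ] [ 0.5139269  -0.06583833  0.081     ]
top (np.float64(148.73718779344233), np.float64(170.2552053112457)) [117 126 129]
[ 129  150   47   41 1488] ((151.37461853027344, 170.61300659179688), (39.093502044677734, 47.51297378540039), 97.78772735595703) [0.53277098 0.33438239 0.085     ]
side (np.float64(189.64169735755675), np.float64(115.58973812001076)) [185 192 194]
[169 101  42  29 951] ((189.3853759765625, 114.94670867919922), (27.297189712524414, 42.06229782104492), 82.56564331054688) [0.53482612 0.34465464 0.085     ]
[ 0.55864762 -0.25900916  0.24544562] [0.09135006 0.17687535 0.21542102]
```

move_arm(
  motion=[
    [1,[0.01,0.02,0],0],
    [1,[0.03,0.055,0],0],
    [1,[0.05,0.1,0],0],
    [1,[0.07,0.14,0.01],0],
    [1,[0.085,0.168,0.03],0],
    [1,[0.089,0.176,0.06],0],
    [1,[0.089,0.176,0.1],0],
    [1,[0.089,0.176,0.13],0],
    [1,[0.089,0.176,0.15],0],
    [1,[0.089,0.176,0.15],0],
  ],
)

```text
time: 15.78
position: [0.5103, -0.0673, 0.0937]
tcp_rot: [-0.362, -3.117, -0.002]
contact_force: [0.2, 0.5, -0.6]
finger_gap: 0.0856
```

```bash
python3 - <<'E'
from h import *
im=save('side','side6');cv2.imwrite('pics/side6.png',cv2.resize(im[160:270,220:370,::-1],None,fx=5,fy=5,interpolation=cv2.INTER_CUBIC))
p=read_state()['position'];print(p,totool(np.array([.512,-.067,.032])-p))
E
```

```text
[ 0.51136079 -0.06772094  0.09507071] [-0.00055042  0.00083689  0.06307011]
```

View pics/side6.png

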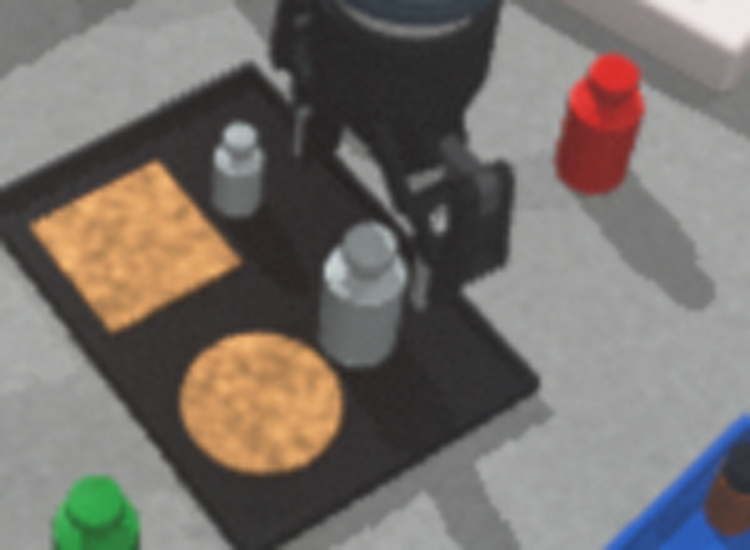

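The jaws straddle the large weight with the small one well clear, so I'll descend and grip.

move_arm(
  motion=[
    [1,[0,0.001,0.02],0],
    [1,[0,0.001,0.04],0],
    [1,[0,0.001,0.055],0],
    [1,[0,0.001,0.062],0],
    [1,[0,0.001,0.062],0],
    [0,[0,0.001,0.062],0],
    [-0.5,[0,0.001,0.062],0],
    [-1,[0,0.001,0.062],0],
    [-1,[0,0.001,0.062],0],
    [-1,[0,0.001,0.062],0],
    [-1,[0,0.001,0.062],0],
  ],
  newtons=50,
)

```text
time: 17.2
position: [0.5127, -0.0669, 0.034]
tcp_rot: [0.361, 3.12, -0.0]
contact_force: [-0.9, 2.0, 5.7]
finger_gap: 0.0363
```

move_arm(
  motion=[
    [-1,[0,0,-0.01],0],
    [-1,[0,0,-0.035],0],
    [-1,[0,0,-0.075],0],
    [-1,[0,0,-0.11],0],
    [-1,[0.003,0.015,-0.14],0],
    [-1,[0.009,0.05,-0.15],0],
    [-1,[0.017,0.095,-0.15],0],
    [-1,[0.026,0.14,-0.15],0],
    [-1,[0.035,0.19,-0.15],0],
    [-1,[0.044,0.24,-0.15],0],
    [-1,[0.053,0.285,-0.15],0],
    [-1,[0.06,0.325,-0.15],0],
  ],
)

```text
time: 18.7
position: [0.5271, 0.2647, 0.1827]
tcp_rot: [-0.36, -3.119, 0.001]
contact_force: [1.4, 0.8, -4.8]
finger_gap: 0.0366
```

move_arm(
  motion="[[-1, [0.007, 0.04, 0], 0], [-1, [0.012, 0.065, 0], [0][0]], [-1, [0.014, 0.079, 0], 0], [-1, [0.014, 0.079, 0.01], 0], [-1, [0.014, 0.079, 0.03], 0], [-1, [0.014, 0.079, 0.045], 0], [-1, [0.014, 0.079, 0.055], 0], [-1, [0.014, 0.079, 0.055], 0]]",
)

```text
move_arm: Invalid argument: motion='[[-1, [0.007, 0.04, 0], 0], [-1, [0.012, 0.065, 0], [0][0]], [-1, [0.014, 0.079, 0], 0], [-1, [0.014, 0.079, 0.01], 0], [-1, [0.014, 0.079, 0.03], 0], [-1, [0.014, 0.079, 0.045], 0], [-1, [0.014, 0.0...(248 chars total, truncated) is not valid JSON
```

move_arm(
  motion=[
    [-1,[0.007,0.04,0],0],
    [-1,[0.012,0.065,0],0],
    [-1,[0.014,0.079,0],0],
    [-1,[0.014,0.079,0.01],0],
    [-1,[0.014,0.079,0.03],0],
    [-1,[0.014,0.079,0.045],0],
    [-1,[0.014,0.079,0.055],0],
    [-1,[0.014,0.079,0.055],0],
  ],
)

```text
time: 19.7
position: [0.532, 0.3426, 0.1268]
tcp_rot: [-0.362, -3.118, 0.002]
contact_force: [0.2, -0.2, -5.1]
finger_gap: 0.0366
```

```bash
python3 - <<'E'
from h import *
im=save('side','side7');cv2.imwrite('pics/side7.png',cv2.resize(im[70:190,100:260,::-1],None,fx=4.8,fy=4.8,interpolation=cv2.INTER_CUBIC))
s=read_state();p=s['position'];print(p,s['contact_force'],totool(np.array([.534,.343,.114])-p))
E
```

```text
[0.53260481 0.34297041 0.12790236] [-1.03576361 -0.41209316 -4.67827599] [-0.00135939  0.00035438  0.01390142]
```

View pics/side7.png

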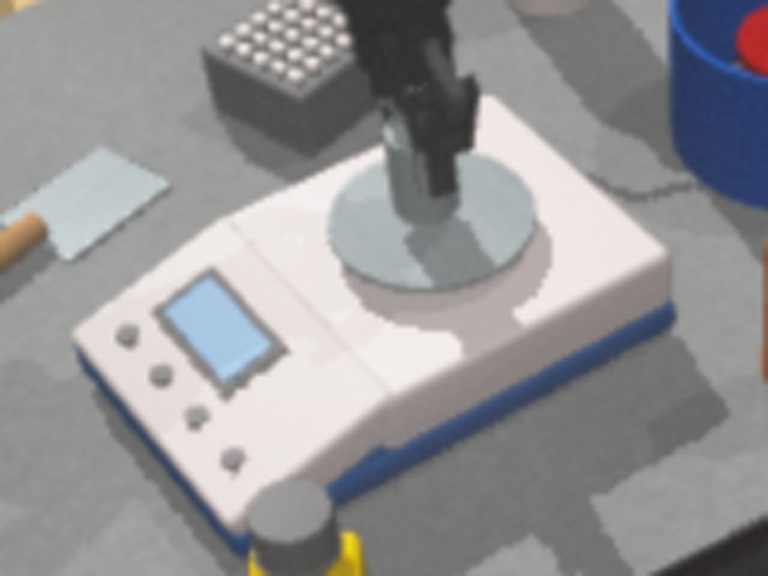

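The weight hovers upright just over the pan's middle. I'll lower it slowly.

move_arm(
  motion=[
    [-1,[-0.001,0,0.004],0],
    [-1,[-0.001,0,0.008],0],
    [-1,[-0.001,0,0.01],0],
    [-1,[-0.001,0,0.011],0],
    [-1,[-0.001,0,0.012],0],
    [-1,[-0.001,0,0.013],0],
    [-1,[-0.001,0,0.013],0],
  ],
)

```text
time: 20.62
position: [0.5335, 0.343, 0.1152]
tcp_rot: [-0.362, -3.121, 0.0]
contact_force: [-0.1, -0.4, -5.1]
finger_gap: 0.0364
```

move_arm(
  motion=[
    [-1,[0,0,0.0005],0],
    [-1,[0,0,0.001],0],
    [-1,[0,0,0.001],0],
  ],
)

```text
time: 21.0
position: [0.5336, 0.343, 0.1143]
tcp_rot: [-0.362, -3.121, 0.0]
contact_force: [0.1, -0.4, -5.0]
finger_gap: 0.037
```

move_arm(
  motion=[
    [-1,[0,0,0.0005],0],
    [-1,[0,0,0.001],0],
    [-1,[0,0,0.0015],0],
    [-1,[0,0,0.0015],0],
  ],
)

```text
time: 21.5
position: [0.5337, 0.3431, 0.1141]
tcp_rot: [0.361, 3.12, 0.0]
contact_force: [-4.4, -3.0, 4.9]
finger_gap: 0.0369
```

move_arm(
  motion=[
    [0,[0,0,0],0],
    [1,[0,0,0],0],
    [1,[0,0,0],0],
    [1,[0,0,-0.02],0],
    [1,[0,0,-0.06],0],
    [1,[0,0,-0.1],0],
    [1,[0,0,-0.13],0],
    [1,[0,-0.02,-0.13],0],
    [1,[0,-0.06,-0.13],0],
    [1,[0,-0.1,-0.13],0],
    [1,[0,-0.12,-0.13],0],
    [1,[0,-0.125,-0.13],0],
  ],
)

```text
time: 23.0
position: [0.5054, 0.2208, 0.2439]
tcp_rot: [0.364, 3.119, 0.001]
contact_force: [-0.2, 0.4, 0.3]
finger_gap: 0.0852
```

```bash
python3 - <<'E'
from h import *
a=save('side','side8');b=save('top','top8')
A=cv2.resize(a[70:170,100:250,::-1],(450,300));B=cv2.resize(a[190:384,280:470,::-1],(300,300))
cv2.imwrite('pics/s8.png',np.hstack([A,B]))
p=read_state()['position'];print(p)
# weight knob top in side; caps in top
g=cv2.cvtColor(b,cv2.COLOR_RGB2GRAY);big=cv2.resize(g,None,fx=4,fy=4,interpolation=cv2.INTER_CUBIC)
def circ(c0,w,r0,r1,z,nm):
    x0,y0=int(c0[0]-w),int(c0[1]-w)
    c=cv2.HoughCircles(big[4*y0:4*(y0+2*w),4*x0:4*(x0+2*w)],cv2.HOUGH_GRADIENT,1,20,param1=80,param2=16,minRadius=r0,maxRadius=r1)
    if c is None: return print(nm,None)
    for q in c[0][:2]:print(nm,q[2]/4/350*(1.097-z)*1000,ray('top',x0+(q[0]+.5)/4-.5,y0+(q[1]+.5)/4-.5,z).round(4))
circ(proj('top',[.4443,-.3393,.155]),15,24,34,.155,'round')
circ(proj('top',[.5343,-.3673,.165]),15,24,34,.165,'square')
circ(proj('top',[.534,.343,.138]),14,20,34,.138,'wl')
t=np.array([.5343,-.3673,.25])-p;print(totool(t))
E
```

```text
[0.5054267  0.22157977 0.24346229]
round 21.733286 [ 0.4464 -0.3463  0.155 ]
round 16.956 [ 0.4421 -0.3312  0.155 ]
square 16.909143 [ 0.5308 -0.3509  0.165 ]
square 16.210142 [ 0.5372 -0.3635  0.165 ]
wl None
[-0.16311906 -0.56656935 -0.00686557]
```

View pics/s8.png

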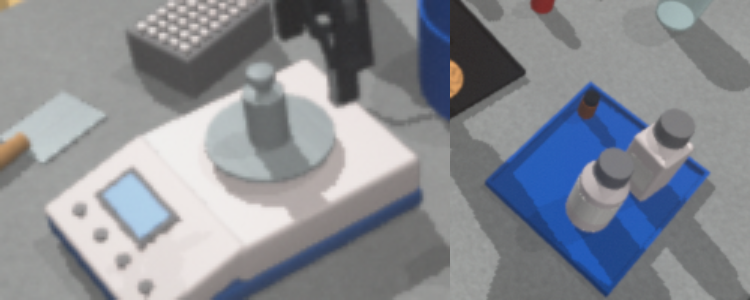

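The weight stands upright in the middle of the pan, and both bottles stand on the tray with the vial undisturbed. Now I'll take the square bottle back.

move_arm(
  motion=[
    [1,[-0.006,-0.02,0],0],
    [1,[-0.018,-0.06,0],0],
    [1,[-0.032,-0.11,0],0],
    [1,[-0.047,-0.165,0],0],
    [1,[-0.063,-0.22,0],0],
    [1,[-0.08,-0.275,0],0],
    [1,[-0.096,-0.33,0],0],
    [1,[-0.112,-0.385,0],0],
    [1,[-0.128,-0.44,0],0],
    [1,[-0.142,-0.49,0],0],
    [1,[-0.153,-0.53,0],0],
    [1,[-0.16,-0.555,0],0],
  ],
  newtons=40,
)

```text
time: 24.6
position: [0.5347, -0.3571, 0.2424]
tcp_rot: [0.362, 3.12, 0.0]
contact_force: [0.9, -0.2, -0.6]
finger_gap: 0.0854
```

move_arm(
  motion=[
    [1,[-0.003,-0.01,0],0],
    [1,[-0.003,-0.011,0],0],
  ],
)

```text
time: 24.85
position: [0.5348, -0.3664, 0.2424]
tcp_rot: [-0.361, -3.12, -0.001]
contact_force: [-0.6, -0.4, 0.2]
finger_gap: 0.0856
```

```bash
python3 - <<'E'
from h import *
p=read_state()['position'];print(p,totool(np.array([.5343,-.3673,.1435])-p))
E
```

```text
[ 0.53476641 -0.36644315  0.24239139] [ 0.00021917 -0.0010108   0.0988908 ]
```

move_arm(
  motion=[
    [1,[0,-0.001,0.01],0],
    [1,[0,-0.001,0.035],0],
    [1,[0,-0.001,0.065],0],
    [1,[0,-0.001,0.088],0],
    [1,[0,-0.001,0.097],0],
    [1,[0,-0.001,0.099],0],
    [0,[0,-0.001,0.099],0],
    [-0.5,[0,-0.001,0.099],0],
    [-1,[0,-0.001,0.099],0],
    [-1,[0,-0.001,0.099],0],
    [-1,[0,-0.001,0.099],0],
    [-1,[0,-0.001,0.099],0],
  ],
)

```text
time: 26.35
position: [0.5346, -0.3678, 0.145]
tcp_rot: [0.361, 3.119, -0.0]
contact_force: [0.6, 2.7, 6.2]
finger_gap: 0.0391
```

move_arm(
  motion=[
    [-1,[0,0,-0.01],0],
    [-1,[0,0,-0.03],0],
    [-1,[0,0,-0.06],0],
    [-1,[0,0,-0.085],0],
    [-1,[0.006,0.015,-0.1],0],
    [-1,[0.018,0.045,-0.105],0],
    [-1,[0.033,0.08,-0.105],0],
    [-1,[0.049,0.12,-0.105],0],
    [-1,[0.065,0.16,-0.105],0],
    [-1,[0.082,0.2,-0.105],0],
    [-1,[0.098,0.24,-0.105],0],
    [-1,[0.114,0.28,-0.105],0],
  ],
)

```text
time: 27.85
position: [0.4859, -0.067, 0.2489]
tcp_rot: [-0.361, -3.12, -0.0]
contact_force: [0.4, -0.1, -2.6]
finger_gap: 0.0388
```

move_arm(
  motion=[
    [-1,[0.016,0.04,0],0],
    [-1,[0.031,0.075,0],0],
    [-1,[0.04,0.098,0],0],
    [-1,[0.043,0.106,0],0],
    [-1,[0.043,0.106,0.02],0],
    [-1,[0.043,0.106,0.045],0],
    [-1,[0.043,0.106,0.07],0],
    [-1,[0.043,0.106,0.085],0],
    [-1,[0.043,0.106,0.09],0],
    [-1,[0.043,0.106,0.09],0],
  ],
)

```text
time: 29.1
position: [0.4697, 0.0436, 0.1591]
tcp_rot: [0.362, 3.12, -0.0]
contact_force: [0.2, -0.1, -2.7]
finger_gap: 0.0386
```

```bash
python3 - <<'E'
from h import *
im=save('side','side9');cv2.imwrite('pics/side9.png',cv2.resize(im[140:260,190:350,::-1],None,fx=4.8,fy=4.8,interpolation=cv2.INTER_CUBIC))
s=read_state();p=s['position'];print(p,s['contact_force'],totool(np.array([.4705,.0445,.148])-p))
E
```

```text
[0.47002036 0.04360477 0.1595296 ] [ 0.78163047 -0.1241283  -2.32190602] [-0.0002485   0.00098065  0.01152995]
```

View pics/side9.png

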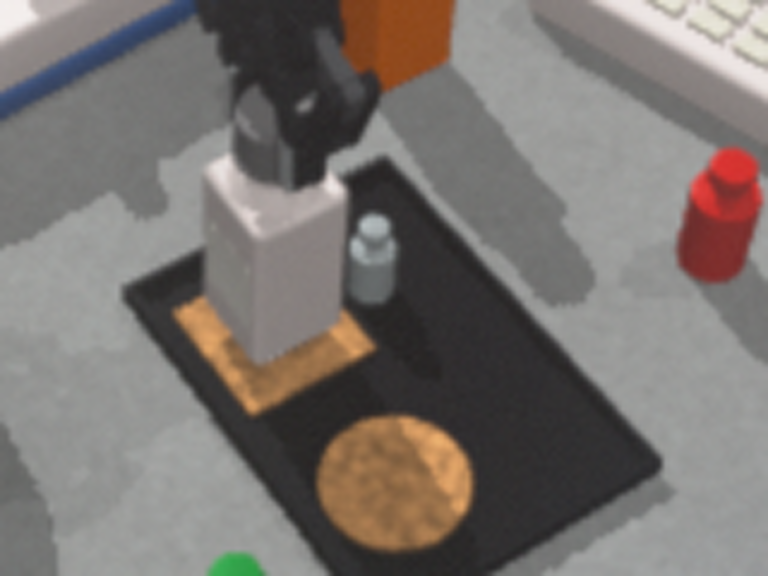

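The bottle hovers about 12 mm over the square pad, clear of the small weight. I'll lower it.

move_arm(
  motion=[
    [-1,[0,0.001,0.004],0],
    [-1,[0,0.001,0.008],0],
    [-1,[0,0.001,0.0095],0],
    [-1,[0,0.001,0.011],0],
    [-1,[0,0.001,0.0115],0],
    [-1,[0,0.001,0.0125],0],
    [-1,[0,0.001,0.0135],0],
    [-1,[0,0.001,0.0135],0],
  ],
)

```text
time: 30.15
position: [0.4715, 0.0447, 0.1479]
tcp_rot: [0.361, 3.117, 0.0]
contact_force: [-2.2, 1.3, 15.7]
finger_gap: 0.0392
```

move_arm(
  motion=[
    [-1,[0,0,-0.001],0],
    [0,[0,0,-0.001],0],
    [1,[0,0,-0.001],0],
    [1,[0,0,-0.002],0],
    [1,[0,0,-0.015],0],
    [1,[0,0,-0.05],0],
    [1,[0,0,-0.085],0],
    [1,[-0.003,-0.02,-0.095],0],
    [1,[-0.01,-0.06,-0.095],0],
    [1,[-0.018,-0.11,-0.095],0],
    [1,[-0.027,-0.165,-0.095],0],
    [1,[-0.036,-0.22,-0.095],0],
  ],
)

```text
time: 31.65
position: [0.4543, -0.1794, 0.2415]
tcp_rot: [0.361, 3.119, -0.001]
contact_force: [0.4, 0.0, -0.7]
finger_gap: 0.0854
```

move_arm(
  motion=[
    [1,[-0.009,-0.05,0],0],
    [1,[-0.017,-0.1,0],0],
    [1,[-0.023,-0.14,0],0],
    [1,[-0.026,-0.157,0],0],
    [1,[-0.026,-0.16,0],0],
    [1,[-0.026,-0.16,0],0],
  ],
)

```text
time: 32.4
position: [0.4433, -0.3383, 0.2404]
tcp_rot: [-0.36, -3.121, -0.001]
contact_force: [0.1, 0.7, 0.1]
finger_gap: 0.0855
```

```bash
python3 - <<'E'
from h import *
p=read_state()['position'];print(p,totool(np.array([.4443,-.3393,.1335])-p))
for n in('side','top'):save(n,n+'10')
im=np.load('pics/top10.npy')
A=cv2.resize(np.load('pics/side10.npy')[140:260,190:350,::-1],None,fx=4.6,fy=4.6,interpolation=cv2.INTER_CUBIC);cv2.imwrite('pics/s10.png',A)
E
```

```text
[ 0.44329875 -0.3382524   0.24037824] [-0.00123419 -0.00085282  0.10687754]
```

View pics/s10.png

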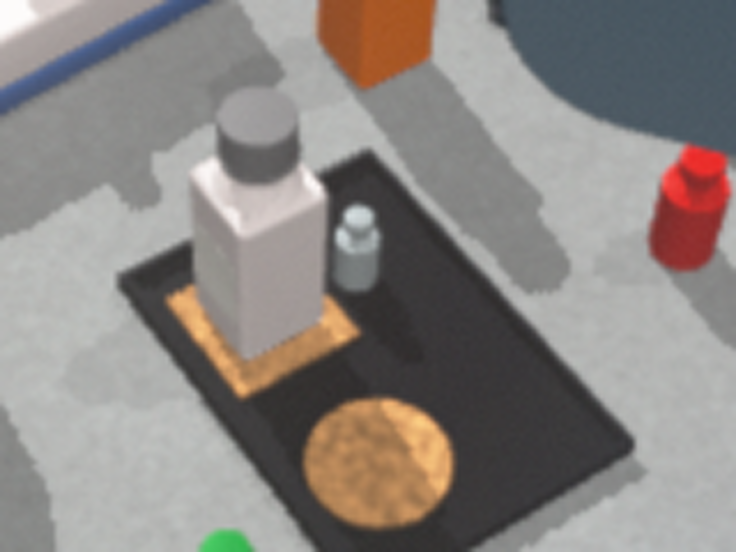

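The square bottle stands upright on its pad, with even cork margins on the visible sides. Now the round one.

move_arm(
  motion=[
    [1,[-0.001,-0.001,0.01],0],
    [1,[-0.001,-0.001,0.035],0],
    [1,[-0.001,-0.001,0.065],0],
    [1,[-0.001,-0.001,0.095],0],
    [1,[-0.001,-0.001,0.105],0],
    [1,[-0.001,-0.001,0.107],0],
    [0,[-0.001,-0.001,0.107],0],
    [-0.5,[-0.001,-0.001,0.107],0],
    [-1,[-0.001,-0.001,0.107],0],
    [-1,[-0.001,-0.001,0.107],0],
    [-1,[-0.001,-0.001,0.107],0],
    [-1,[-0.001,-0.001,0.107],0],
  ],
)

```text
time: 34.0
position: [0.4444, -0.3412, 0.1345]
tcp_rot: [0.362, 3.119, -0.002]
contact_force: [-0.5, 0.1, 6.4]
finger_gap: 0.0389
```

```bash
python3 - <<'E'
from h import *
s=read_state();p=s['position'];print(p,s['finger_gap'],totool(np.array([.4493,-.0625,.1345])-p))
c=ray('side',243.3,217.2,.008);f=ray('side',190+245/4.6,140+397/4.6,.008)
print('corner base',c,'pad corner',f,'expect diff', 11*2**.5,np.linalg.norm(c-f)*1000)
E
```

```text
[ 0.44438862 -0.34124487  0.13447724] 0.03886787989625611 [ 0.05899926  0.27247328 -0.00047248]
corner base [0.44607273 0.03229987 0.008     ] pad corner [0.42772396 0.01269201 0.008     ] expect diff 15.556349186104047 26.854157442732177
```

The corner check suggests the square bottle may sit a few millimetres to the rear-left of centre. I'll compare its cap and silhouette with the starting picture.

```bash
python3 - <<'E'
from h import *
for f in('top0','top10'):
    g=cv2.cvtColor(np.load(f'pics/{f}.npy'),cv2.COLOR_RGB2GRAY)[170:210,230:272]
    b=cv2.resize(g,None,fx=4,fy=4,interpolation=cv2.INTER_CUBIC)
    c=cv2.HoughCircles(b,cv2.HOUGH_GRADIENT,1,20,param1=80,param2=16,minRadius=20,maxRadius=34)
    for q in c[0][:2]: print(f,q[2],ray('top',230+(q[0]+.5)/4-.5,170+(q[1]+.5)/4-.5,.168).round(4))
# silhouette of white bottle in side: low-sat bright, subtract using template match
a=np.load('pics/side0.npy');b=np.load('pics/side10.npy')
u,v=map(int,proj('side',[.47,.045,.154]));print(u,v)
t=a[v-14:v+16,u-16:u+16];w=b[v-26:v+28,u-28:u+28]
r=cv2.matchTemplate(w,t,cv2.TM_CCOEFF_NORMED);_,mx,_,loc=cv2.minMaxLoc(r);d=np.array(loc)-12;print('shift px',d,mx)
print('world shift',ray('side',u+d[0],v+d[1],.154)-ray('side',u,v,.154))
A=cv2.resize(b[180:235,220:275,::-1],(400,400),interpolation=cv2.INTER_CUBIC);B=cv2.resize(a[180:235,220:275,::-1],(400,400),interpolation=cv2.INTER_CUBIC)
cv2.imwrite('pics/cmp.png',np.hstack([B,A]))
E
```

```text
top0 31.2 [0.4707 0.0456 0.168 ]
top10 27.9 [0.4693 0.0483 0.168 ]
246 170
shift px [-1  0] 0.9871830940246582
world shift [-1.62806829e-03  1.53040783e-03 -1.11022302e-16]
```

View pics/cmp.png

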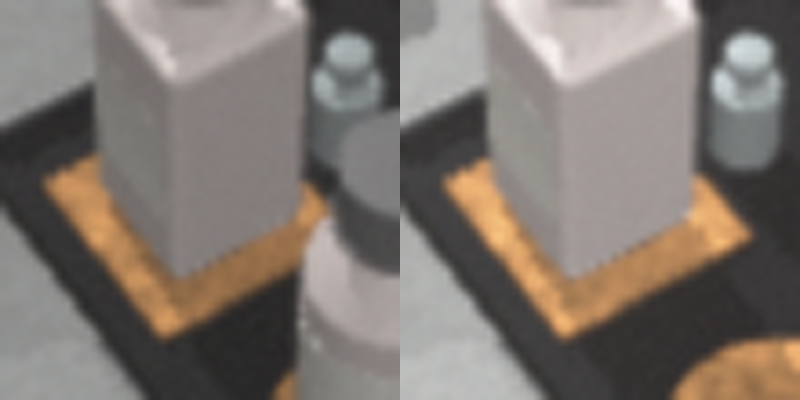

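The square bottle is within about 3 mm of where it started, and its cap ray agrees with the pad centre to about 3 mm. That is well inside the 14 mm tolerance. Now I'll carry the round bottle.

move_arm(
  motion=[
    [-1,[0,0,-0.01],0],
    [-1,[0,0,-0.03],0],
    [-1,[0,0,-0.06],0],
    [-1,[0.003,0.015,-0.08],0],
    [-1,[0.01,0.045,-0.09],0],
    [-1,[0.018,0.08,-0.09],0],
    [-1,[0.026,0.12,-0.09],0],
    [-1,[0.035,0.16,-0.09],0],
    [-1,[0.044,0.2,-0.09],0],
    [-1,[0.051,0.235,-0.09],0],
    [-1,[0.056,0.26,-0.09],0],
    [-1,[0.059,0.271,-0.09],0],
  ],
)

```text
time: 35.5
position: [0.448, -0.0619, 0.2232]
tcp_rot: [-0.359, -3.12, -0.0]
contact_force: [1.3, 0.3, -1.9]
finger_gap: 0.0391
```

move_arm(
  motion=[
    [-1,[0,0,0.0],0],
    [-1,[0,0,0.02],0],
    [-1,[0,0,0.045],0],
    [-1,[0,0,0.065],0],
    [-1,[0,0,0.075],0],
    [-1,[0,0,0.075],0],
    [-1,[0,0,0.075],0],
  ],
)

```text
time: 36.38
position: [0.449, -0.0638, 0.1491]
tcp_rot: [0.362, 3.119, -0.001]
contact_force: [-0.7, 0.9, -1.9]
finger_gap: 0.039
```

```bash
python3 - <<'E'
from h import *
s=read_state();p=s['position'];print(p,s['contact_force'],totool(np.array([.449,-.0625,.1375])-p))
E
```

```text
[ 0.44903529 -0.06377808  0.14910876] [-0.74192848  0.89979077 -1.86065311] [0.00034327 0.00123966 0.01160791]
```

move_arm(
  motion=[
    [-1,[0,0.001,0.004],0],
    [-1,[0,0.001,0.008],0],
    [-1,[0,0.001,0.0095],0],
    [-1,[0,0.001,0.0105],0],
    [-1,[0,0.001,0.0115],0],
    [-1,[0,0.001,0.0125],0],
    [-1,[0,0.001,0.0125],0],
  ],
)

```text
time: 37.25
position: [0.4497, -0.0626, 0.1376]
tcp_rot: [0.361, 3.119, -0.001]
contact_force: [-2.9, 1.6, 10.9]
finger_gap: 0.0388
```

Contact is made. I'll release, rise and pull back towards the robot's side for the final check.

move_arm(
  motion=[
    [-1,[0,0,-0.001],0],
    [0,[0,0,-0.001],0],
    [1,[0,0,-0.001],0],
    [1,[0,0,-0.002],0],
    [1,[0,0,-0.015],0],
    [1,[0,0,-0.05],0],
    [1,[0,0,-0.09],0],
    [1,[0,-0.03,-0.11],0],
    [1,[0,-0.08,-0.12],0],
    [1,[0,-0.13,-0.12],0],
    [1,[0,-0.18,-0.12],0],
    [1,[0,-0.2,-0.12],0],
  ],
)

```text
time: 38.75
position: [0.4023, -0.2593, 0.2568]
tcp_rot: [0.366, 3.119, -0.002]
contact_force: [0.4, 0.2, 0.0]
finger_gap: 0.0855
```

move_arm(
  motion=[
    [1,[0,-0.03,0],0],
    [1,[0,-0.05,0],0],
    [1,[0,-0.05,0],0],
    [1,[0,-0.05,0],0],
  ],
)

```text
time: 39.25
position: [0.3917, -0.3048, 0.2558]
tcp_rot: [-0.361, -3.121, -0.001]
contact_force: [1.0, 1.0, -0.5]
finger_gap: 0.0856
```

```bash
python3 - <<'E'
from h import *
a=save('side','side12');b=save('top','top12');print(read_state()['time'])
g=cv2.cvtColor(b,cv2.COLOR_RGB2GRAY);big=cv2.resize(g,None,fx=4,fy=4,interpolation=cv2.INTER_CUBIC)
for nm,p,w,r0,r1 in(('sq',[.469,.045,.168],20,22,34),('rd',[.45,-.063,.158],16,22,34),('wl knob+body',[.534,.343,.138],15,22,32)):
    c0=proj('top',p);x0,y0=int(c0[0]-w),int(c0[1]-w)
    c=cv2.HoughCircles(big[4*y0:4*(y0+2*w),4*x0:4*(x0+2*w)],cv2.HOUGH_GRADIENT,1,20,param1=60,param2=12,minRadius=r0,maxRadius=r1)
    for q in ([] if c is None else c[0][:2]):print(nm,q[2],ray('top',x0+(q[0]+.5)/4-.5,y0+(q[1]+.5)/4-.5,p[2]).round(4))
A=cv2.resize(a[70:270,100:350,::-1],(750,600),interpolation=cv2.INTER_CUBIC);cv2.imwrite('pics/s12.png',A)
E
```

```text
39.35
sq 32.2 [0.4673 0.0469 0.168 ]
sq 27.7 [0.508  0.0402 0.168 ]
rd 32.3 [ 0.4499 -0.0632  0.158 ]
wl knob+body 25.8 [0.524  0.3265 0.138 ]
wl knob+body 31.4 [0.5357 0.3436 0.138 ]
```

View pics/s12.png

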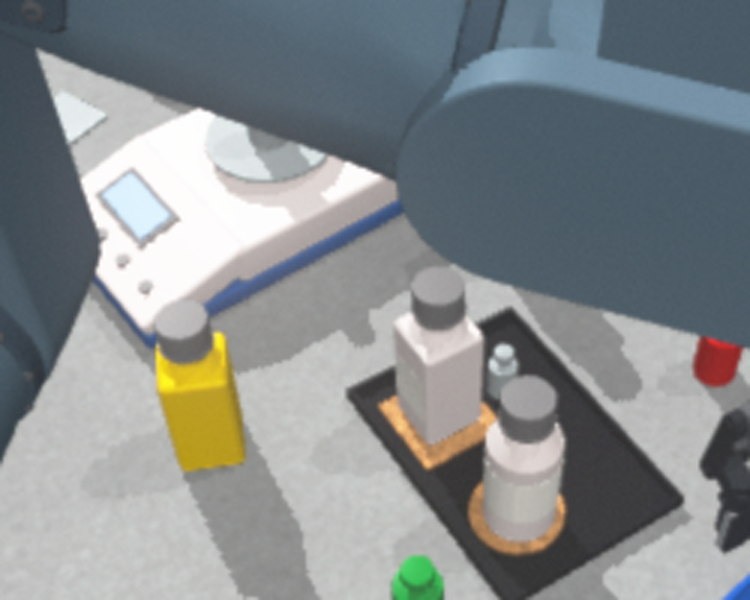

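Both bottles stand upright on their own pads. The cap rays are about 2 mm (square) and 1 mm (round) from the pad centres, and the top view puts the weight at (0.536, 0.344), about 2 mm from the pan centre. The gripper is open and clear, so I'm handing in.

```bash
python3 -c "from h import *;print(finish_job())"
```

```text
the job is handed in; nothing more can be done
None
```

The job is done and handed in at about 39 s of the 112 s allowed; no verdict was reported. I moved both white bottles to the blue tray, set the large steel weight on the balance pan, then put the square and round bottles back on their own pads. Everything is released and the gripper is clear.

**Last checks:**
- **Positions:** in the top view the round cap is about 1 mm off its pad centre, the square cap about 2 mm and the weight about 2 mm off the pan centre. The limits are 14 mm for the bottles and 15 mm for the weight.
- **Upright:** both bottles look upright in the final picture. I last saw the weight clearly right after setting it down, because the arm hid most of the balance at the end.
- **Left alone:** the small weight looked unmoved at the end. I last looked at the vial while both bottles were on the tray; it was in place then. I measured neither.

**Checks that disagreed:**
- **Square bottle:** a rough check of its base corner in the side view gave roughly 8–12 mm off towards the rear-left. Cap comparisons in both views put it within about 3 mm, so I took it as centred.
- **Circle detection:** it gave some false circles, including one for the weight at (0.524, 0.327). I dropped them because they did not fit the known sizes or positions.

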